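# Set the band-spacing selector to the fifth click and lock it

### The arm

A 6-joint arm with a two-finger parallel gripper is mounted at the origin on the work surface. World frame = base frame: x ahead of the robot, y to its left, z up, the work surface at z = 0. Lengths are in m, angles in rad, forces in N, time in s.
With the tool pointing down it reaches from about 0.35 to 0.95 m from the base axis. Payload 17.4 kg.
Tool frame: the origin (TCP) lies on the centre line of the jaws, within the pads' length; the fingertips stand 17 mm ahead of it and the grasp point (between the pads) lies 2 mm behind it (tcp_to_tips is the distance from the TCP to the fingertips, in m); z points along the fingers, y is the direction in which the jaws open and shut (so a half turn about z gives the same grasp; the last joint's range is limited). The gripper opens to 93 mm and grips with 3 to 60 N. Pads are 15 mm wide; open, the fingers measure 128 mm over their backs; the gripper's body (75 mm by 188 mm) begins 65 mm behind the grasp point.
Start: joints at [1.177, 0.116, 1.442, -0, 1.584, -0.038], TCP at [0.235, 0.633, 0.236] pointing down, gripper open.
Joint ranges: [-2.83, 2.83], [-0.83, 2.19], [0.07, 2.5], [-1.14, 4.28], [0.01, 3], [-2.97, 2.97]. Speed limits (rad/s): [1.89, 1.89, 2.22, 3.14, 3.14, 3.14].

### API

Orientations are given as a unit quaternion [w, x, y, z].
In Python, from plant import * gives the robot as it stands. The module is installed in compiled form; this text tells all that it offers.
- The arm moves only by the tool move_arm, never from a script. Its arguments are lists of equal length, an entry for each row: "slide": the shift along the tool's x, y, z normalised to -1 to 1, where 1 is 300 mm, a list of three; "turn": the turn about the tool's z normalised to -1 to 1, where 1 is pi/2 rad. In form: {"slide": [[tx, ty, tz], ...], "turn": [turn, ...]}. A call has 1 to 20 rows; each row is the pose to reach, as a shift and turn from the pose measured when the call began, along the tool's axes at that moment; what a row does not reach only later rows make up. A row lasts 1/10 s, in which the tool goes at most 50 mm and 8.59 degrees, less where a joint would pass 70% of its speed; a pose out of reach is approached as far as the arm can. A call with a number of a shift or a turn outside -1 to 1 is refused whole. A call with a gripper value outside its range is refused whole. "grip" is the opening, from -1 (shut) to 1 (fully open), so that 0 is half open, set as the call begins (left out, the last holds). The fingers move at their own pace and stop on an object; "newtons" is the grip in N (left out, the last holds). Time passes only in rows, so rows that repeat a pose let the fingers close. It gives the time, the measured TCP pose, the force and the opening at its end, in the units of the state.
- sense(): the state, without advancing time (a new reading comes with each control period).
- camera(name): name is "side" or "top" or "wrist"; returns a dict with "img" (480x640x3 uint8, blue, green, red), "z_map" (480x640 float32, m along the optical axis (not along the pixel's ray), 0 where there is no reading), "fx", "fy", "cx", "cy" (pixels), "R" (3x3) and "t" (3): a world point X has camera coordinates R X + t. Camera axes: x right, y down, z forward; pixel columns grow to the right and rows downward; lengths in m; the calibration is good to about 2 mm. The wrist camera is an equidistant fisheye: a pixel r from the principal point sees the ray r / f radians off the axis. A picture is of the moment at which its call begins.
- finish_job(): hands the job in, once; it reports no verdict.
Trained networks look in a picture, given as the dict that the camera call returned (one of the last four; its "shot" number tells which), for a name from the list of things; names that differ only in an ending like _2 or _b are one class to them, and where a whole thing is asked for, a point or a joint stands for the part that bears it (a point fixed in the world has none). Each returns a list of dicts, best first, with "score" (0 to 1); they miss things now and then, are a little off and sometimes report something else, mostly with a low value. They report only what shows in the picture. A call takes as long as a camera call.
- recognise(picture, query): "at" ([x, y, z] in m, in the coordinates of the camera as it stood for that picture, good to about 4 mm: the middle of the surface that is visible of it).
- regions_of(picture, query): "region" (480x640 bool, what is visible of it).
- tip_of(picture, query): "at" ([x, y, z] in m, in the coordinates of the camera as it stood for that picture, good to about 4 mm: a listed point, or the origin of a listed thing).
The state is a dict: "time": time; "q": joint angles; "joint_vel": joint speeds; "joint_efforts": joint torques, N m; "position": TCP position; "ee_rot": TCP orientation; "ft_force": force on the tool from outside, world axes, zero at the start; "ft_torque": the same for the moment, N m; "finger_gap": opening from 0.0 (shut) to 1.0 (fully open).
Only numpy, scipy, OpenCV 4.12 (cv2) and the standard library are available. Lean on these libraries where they do the work, as an engineer would, in place of code of your own. Each camera call takes 0.05 s, during which the arm holds its last target. There are 200 camera calls.

### The job

Set the band spacing on the green banding stand: gently turn the black knob anticlockwise back to its end stop, then turn it clockwise exactly five clicks, and push the red lock button fully home there. Do not force the knob hard against its stop, do not try the lock at any other click, and leave the vases and other things around it where they are.

Things in the scene. Friction and masses are not known exactly. Their poses are not given: they have to be found in the camera images.
- stand: green banding stand, fixed to the table, upright; origin at the centre of its housing's underside. The housing is 160 (x) x 230 (y) x 85 mm high. In its frame the knob's axis stands at x 0, y -55 mm and the lock button at x 0, y +45 mm (100 mm apart); a 170 mm wheel with the gold vase on it stands at x +60, y +235 mm, top 62 mm above the table
- knob_axis (a point): point of the stand on the knob's vertical axis, level with the knob's flat top, 37 mm above the housing and 122 mm above the table; it does not turn with the knob. The knob is round, black, fluted, without any marking, 56 mm in diameter, its side free from 3 to 37 mm above the housing; nothing else stands within 80 mm of its axis. Its angle at the start is unknown
- knob_foot (a point): the knob's axis at the housing's top. Clicks are 14 to 30 degrees apart, uneven; the knob starts 2 to 7 clicks (up to 140 degrees) clockwise of its stop. Turned steadily it resists by 0.2 to 0.35 N m on leaving a rest place, falls through zero on the crest, then pulls ahead by 0.15 to 0.25 into the next: one click. Let go, it springs into the nearest rest place
- end_stop: rubber-buffered end stop (about 4 N/mm) hidden in the housing, 40 mm from the knob's axis, at its anticlockwise end. The knob resting on it counts as zero (the click spring keeps it there); the first swing clockwise is click one. Turning on, the torque just rises within some 5 degrees, without a swing; 1 N m beyond the click's own is 25 N on it, and over 12 N harms it
- lock (a joint): travel of the red lock button: 0 up (start), 0.010 m fully home; it takes 3 to 5 N to move, stays where it is left and has a hard stop at the bottom. Only at the fifth click is there a gap in the index disc for its pin; elsewhere it is blocked after 2 to 3 mm
- lock_top (a point): centre of the top face of the red lock button, a disc 26 mm in diameter whose top stands 30 mm above the housing (115 mm above the table) when up, 20 mm when home; it moves straight down
- lock_pin: pin tip hidden in the housing, 55 mm from the lock button towards the knob, moving with the lock button; it touches nothing unless the lock is pushed at a wrong click, when it runs onto the index disc
- gold_vase: bystander: gold bottle-shaped vase, 84 mm across, 175 mm tall, standing loose on the wheel of the banding stand; origin under its foot
- black_vase: bystander: black vase, 90 mm across, 130 mm tall; origin under its foot
- blue_vase: bystander: blue round vase, 88 mm across, 105 mm tall; origin under its foot
- lime_vase: bystander: lime vase, 84 mm across, 110 mm tall; origin under its foot
- planter: bystander: grey bowl-shaped planter, 110 mm across, 70 mm tall; origin under its foot
- red_cup: bystander: red cup, 70 mm across, 60 mm tall; origin under its foot
- brush: bystander: hand brush lying on the table; origin under its middle
- rule: bystander: flat steel rule, 300 x 28 x 4 mm, long side along its x; origin under its middle

How it is judged:
By the outcome, as a careful person would: the job done as asked, in the order asked, and still so for the second after the job is handed in, with the robot touching nothing.
It also fails if it takes over 64 s, if anything falls off the work surface, if the arm or the gripper's body presses on something with over 40 N, if the wrist force passes 120 N, or if a joint passes its speed limit or range.

## Working session

There is one attempt and no reset: what is moved stays moved. The work goes in short steps, Python scripts to look and compute and a tool call to move; the robot and the scene stay as the last step left them, time stands still between calls to the robot, and variables do not carry over. Pictures are saved under pics/ and viewed, about 8 in all and at most 12, crops included, and the job is handed in when it is done.

Besides the shell and the picture viewer there is one more tool, called after "Call:" as name(argument=value, ...), one argument or row to a line, values as JSON. move_arm: Moves the arm, as the interface text tells. Scaled input: -1 to 1 covers 300 mm each way for a shift and pi/2 rad each way for a turn. Its arguments: {"type":"object","properties":{"slide":{"type":"array"},"turn":{"type":"array"},"grip":{"type":"number"},"newtons":{"type":"number"}},"required":["slide","turn"]}

```bash
mkdir -p pics; cat > h.py <<'E'
from plant import *
import numpy as np, cv2
def world(p,c): return np.array(c["R"]).T@(np.array(p)-np.array(c["t"]))
E
python3 - <<'E'
from h import *
s=sense(); print({k:np.round(v,3) for k,v in s.items()})
for n in ("top","side"):
    c=camera(n); cv2.imwrite(f"pics/{n}.png",c["img"])
    for q in ("knob_axis","lock_top","stand","knob_foot"):
        r=tip_of(c,q)
        print(n,q,[(np.round(world(d["at"],c),4),round(d["score"],2)) for d in r[:2]])
E
```

```text
{'time': np.float64(0.0), 'q': array([ 1.177,  0.117,  1.442,  0.   ,  1.584, -0.038]), 'joint_vel': array([ 0.   ,  0.   ,  0.001, -0.002,  0.003,  0.   ]), 'joint_efforts': array([ 2.0000e-03, -7.2125e+01, -6.2263e+01,  7.8000e-02,  2.4000e-02,
       -0.0000e+00]), 'position': array([0.235, 0.633, 0.235]), 'ee_rot': array([-0.   ,  0.177,  0.984, -0.001]), 'ft_force': array([ 0.344,  0.284, -0.009]), 'ft_torque': array([-0.002, -0.01 ,  0.058]), 'finger_gap': np.float64(0.999)}
top knob_axis [(array([0.5995, 0.0227, 0.1188]), 0.59)]
top lock_top [(array([0.5771, 0.1155, 0.1147]), 0.55)]
top stand [(array([ 0.5874,  0.0751, -0.0025]), 0.85)]
top knob_foot [(array([0.598 , 0.0205, 0.0856]), 0.81)]
side knob_axis [(array([0.5968, 0.0222, 0.1206]), 0.83)]
side lock_top [(array([0.5786, 0.1139, 0.1168]), 0.49)]
side stand [(array([0.5855, 0.0701, 0.0013]), 0.79)]
side knob_foot [(array([0.6008, 0.016 , 0.0815]), 0.89)]
```

View pics/top.png

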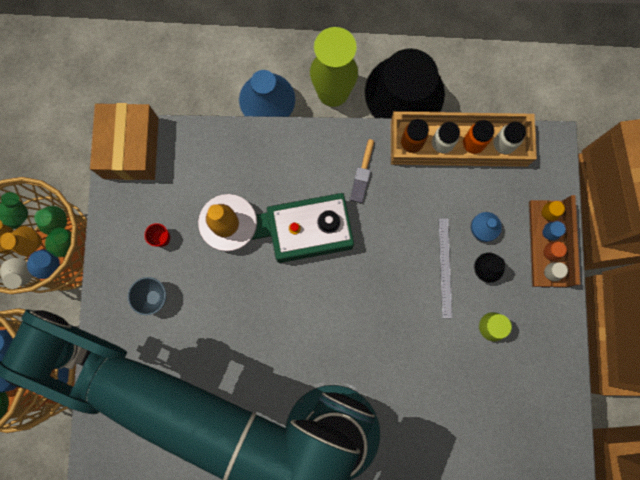

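View pics/side.png

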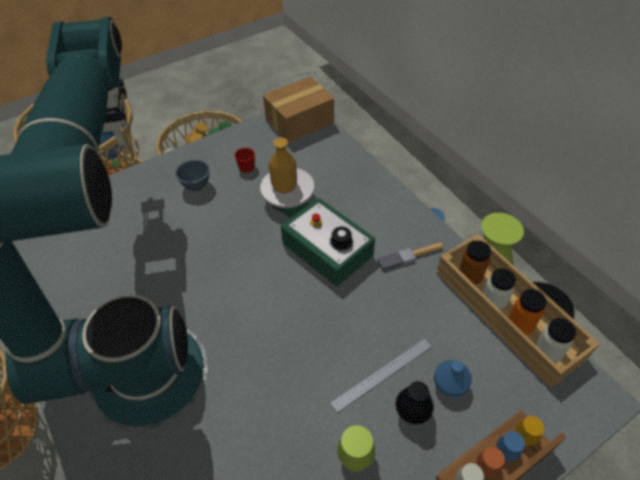

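```bash
python3 - <<'E'
from h import *
c=camera("top")
R=np.array(c["R"]);t=np.array(c["t"])
for q in ("knob_axis","lock_top","gold_vase","black_vase","blue_vase","lime_vase","planter","red_cup"):
    r=regions_of(c,q)
    if not r: print(q,None);continue
    m=r[0]["region"]; v,u=np.nonzero(m); z=c["z_map"][v,u]; k=z>0
    P=np.c_[(u-c["cx"])/c["fx"]*z,(v-c["cy"])/c["fy"]*z,z][k]
    W=(P-t)@R
    top=W[W[:,2]>np.percentile(W[:,2],95)-.004]
    print(q,round(r[0]["score"],2),len(u),"px",u.min(),u.max(),v.min(),v.max(),"W",W.min(0).round(3),W.max(0).round(3),"topmean",top.mean(0).round(4), 'mid',((top.min(0)+top.max(0))/2).round(4))
E
```

```text
knob_axis 0.66 6838 px 197 353 193 262 W [ 0.487 -0.053 -0.011] [0.706 0.417 0.244] topmean [0.5953 0.0654 0.1255] mid [0.5953 0.1779 0.1773]
lock_top None
gold_vase 0.9 865 px 205 238 204 236 W [0.548 0.279 0.053] [0.65  0.381 0.245] topmean [0.5909 0.3208 0.2381] mid [0.591  0.3212 0.2398]
black_vase 0.89 735 px 474 504 253 282 W [ 0.434 -0.512 -0.01 ] [ 0.522 -0.404  0.141] topmean [ 0.4776 -0.4474  0.1313] mid [ 0.478  -0.448   0.1348]
blue_vase 0.74 681 px 471 499 212 241 W [ 0.556 -0.483  0.002] [ 0.652 -0.399  0.113] topmean [ 0.5998 -0.4449  0.1045] mid [ 0.6001 -0.4437  0.1062]
lime_vase 0.73 715 px 478 510 312 340 W [ 0.268 -0.489  0.016] [ 0.348 -0.414  0.119] topmean [ 0.3068 -0.4554  0.1141] mid [ 0.3074 -0.4548  0.1152]
planter 0.88 1188 px 126 165 276 314 W [ 0.326  0.482 -0.019] [0.442 0.618 0.079] topmean [0.379  0.5394 0.0701] mid [0.3791 0.5357 0.0726]
red_cup 0.73 443 px 145 169 223 245 W [ 0.528  0.488 -0.01 ] [0.602 0.556 0.068] topmean [0.5608 0.5194 0.0605] mid [0.5597 0.5207 0.0623]
```

The pictures agree with the networks: the stand is at top px (312,225), the knob at (329,221) and the lock at (295,228). The gold vase is on the wheel at (222,218). I'll rise first, then travel.

Call:
move_arm(
  slide=[
    [0, 0, -0.16],
    [0, 0, -0.32],
    [0, 0, -0.48],
    [-0.1, -0.08, -0.5],
    [-0.2, -0.17, -0.5],
    [-0.3, -0.25, -0.5],
    [-0.4, -0.33, -0.5],
    [-0.5, -0.42, -0.5],
    [-0.6, -0.5, -0.5],
    [-0.7, -0.58, -0.5],
    [-0.8, -0.67, -0.5],
    [-0.9, -0.75, -0.5],
    [-0.9, -0.75, -0.5],
    [-0.9, -0.75, -0.5],
  ],
  turn=[0, 0, 0, 0, 0, 0, 0, 0, 0, 0, 0, 0, 0, 0],
)

```text
time: 2.35
position: [0.4101, 0.3273, 0.3859]
ee_rot: [0.0, 0.178, 0.984, 0.0]
ft_force: [-0.5, 1.0, 0.3]
finger_gap: 1.005
```

Call:
move_arm(
  slide=[
    [-0.1, -0.08, 0],
    [-0.2, -0.17, 0],
    [-0.3, -0.25, 0],
    [-0.4, -0.33, 0],
    [-0.5, -0.42, 0],
    [-0.6, -0.5, 0],
    [-0.7, -0.58, 0],
    [-0.8, -0.67, 0],
    [-0.94, -0.73, 0],
    [-0.94, -0.73, 0],
    [-0.94, -0.73, 0],
    [-0.94, -0.73, 0],
  ],
  turn=[0, 0, 0, 0, 0, 0, 0, 0, 0, 0, 0, 0],
)

```text
time: 3.55
position: [0.5973, 0.0249, 0.3859]
ee_rot: [0.0, 0.177, 0.984, 0.0]
ft_force: [-1.1, -0.5, -0.0]
finger_gap: 1.002
```

```bash
python3 - <<'E'
from h import *
s=sense(); print({k:np.round(v,3) for k,v in s.items()})
c=camera("wrist"); cv2.imwrite("pics/w1.png",c["img"]); print(c["fx"],c["cx"],c["cy"])
for q in ("knob_axis","lock_top","stand","knob_foot"):
    r=tip_of(c,q); print(q,[(np.round(world(d["at"],c),4),round(d["score"],2)) for d in r[:2]])
E
```

```text
{'time': np.float64(3.55), 'q': array([-1.000e-03, -5.200e-02,  1.373e+00,  1.000e-03,  1.820e+00,
       -1.216e+00]), 'joint_vel': array([ 0.003, -0.014,  0.003, -0.001, -0.   , -0.003]), 'joint_efforts': array([-1.2900e+00, -5.5802e+01, -6.2026e+01, -2.2000e-02,  3.6000e-02,
        2.0000e-03]), 'position': array([0.597, 0.025, 0.386]), 'ee_rot': array([0.   , 0.177, 0.984, 0.   ]), 'ft_force': array([-1.051, -0.454, -0.017]), 'ft_torque': array([0.015, 0.024, 0.016]), 'finger_gap': np.float64(1.002)}
371.64829954431775 317.81213869513 242.27194695220896
knob_axis [(array([0.6027, 0.0221, 0.1218]), 0.75), (array([ 0.4787, -0.3297,  0.0041]), 0.63)]
lock_top [(array([0.5811, 0.1166, 0.1143]), 0.83)]
stand [(array([0.5891, 0.0739, 0.0007]), 0.71), (array([ 0.4817, -0.447 ,  0.0024]), 0.39)]
knob_foot []
```

View pics/w1.png

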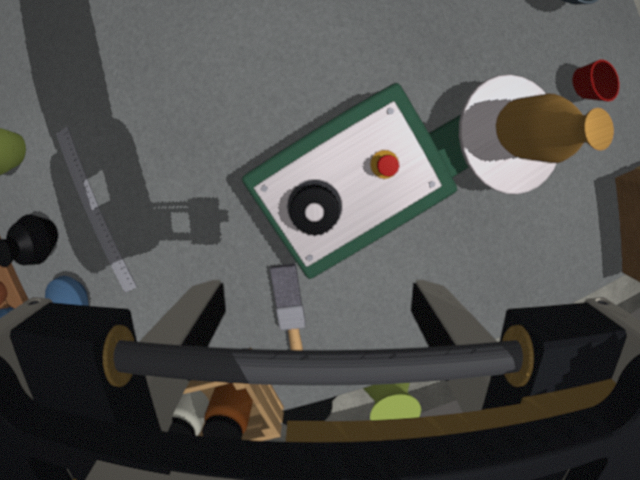

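Call:
move_arm(
  slide=[
    [0, 0, 0.08],
    [0, 0, 0.16],
    [0, 0, 0.24],
    [0, 0, 0.32],
    [0, 0, 0.4],
    [0, 0, 0.45],
    [0, 0, 0.45],
    [0, 0, 0.45],
    [0, 0, 0.45],
    [0, 0, 0.45],
    [0, 0, 0.45],
    [0, 0, 0.45],
    [0, 0, 0.45],
  ],
  turn=[0.09, 0.18, 0.27, 0.36, 0.45, 0.54, 0.63, 0.72, 0.81, 0.9, 1, 1, 1],
)

```text
time: 5.1
position: [0.5973, 0.0246, 0.2514]
ee_rot: [0.0, 0.82, 0.572, 0.001]
ft_force: [0.2, -0.5, -0.1]
finger_gap: 0.996
```

```bash
cat > loc.py <<'E'
from h import *
import sys
s=sense(); print({k:np.round(s[k],3) for k in ("time","q","position","ee_rot","ft_force","ft_torque")})
c=camera("wrist"); cv2.imwrite(f"pics/{sys.argv[1]}.png",c["img"])
for q in ("knob_axis","lock_top","knob_foot"):
    r=tip_of(c,q); print(q,[(np.round(world(d["at"],c),4),round(d["score"],2)) for d in r[:2]])
# depth map -> world points; knob top is the flat disc at z~0.122
v,u=np.mgrid[0:480,0:640]; dx=u-c["cx"]; dy=v-c["cy"]; r=np.hypot(dx,dy)+1e-9; th=r/c["fx"]
z=c["z_map"]; P=np.stack([z*np.tan(th)*dx/r,z*np.tan(th)*dy/r,z],-1)
W=(P-np.array(c["t"]))@np.array(c["R"])
for name,c0,rad,h in (("knob",(.6,.022),.045,.113),("lock",(.58,.116),.03,.105)):
    m=(z>0)&(np.hypot(W[...,0]-c0[0],W[...,1]-c0[1])<rad)&(W[...,2]>h)&(W[...,2]<.135)
    Q=W[m]; (x,y),R_=cv2.minEnclosingCircle(Q[:,:2].astype(np.float32)*1000)
    print(name,m.sum(),"mean",Q.mean(0).round(4),"circ",round(x,1),round(y,1),round(R_,1),"mid",((Q.min(0)+Q.max(0))/2).round(4),"size",np.ptp(Q,0).round(4))
E
python3 loc.py w2
```

```text
{'time': np.float64(5.1), 'q': array([-2.000e-03, -5.600e-02,  1.592e+00,  1.000e-03,  1.604e+00,
        3.500e-01]), 'position': array([0.597, 0.025, 0.251]), 'ee_rot': array([0.   , 0.82 , 0.572, 0.001]), 'ft_force': array([ 0.209, -0.508, -0.085]), 'ft_torque': array([-0.092,  0.116, -0.008])}
knob_axis [(array([0.6048, 0.0198, 0.1225]), 0.61)]
lock_top [(array([0.5813, 0.1206, 0.1166]), 0.7)]
knob_foot [(array([0.6061, 0.0207, 0.1217]), 0.57)]
knob 3963 mean [0.6006 0.022  0.1216] circ 599.8 20.5 29.4 mid [0.6001 0.0207 0.1189] size [0.0571 0.0581 0.0116]
lock 852 mean [0.5805 0.118  0.1144] circ 580.0 118.3 13.1 mid [0.5802 0.1182 0.1111] size [0.0255 0.0247 0.0122]
```

Knob centre is about (0.600, 0.021) and the lock about (0.580, 0.118), 99 mm apart against 100 given. Descending, then a light grip.

Call:
move_arm(
  slide=[
    [-0.009, 0.014, 0.05],
    [-0.009, 0.014, 0.1],
    [-0.009, 0.014, 0.15],
    [-0.009, 0.014, 0.2],
    [-0.009, 0.014, 0.25],
    [-0.009, 0.014, 0.3],
    [-0.009, 0.014, 0.35],
    [-0.009, 0.014, 0.4],
    [-0.009, 0.014, 0.44],
    [-0.009, 0.014, 0.475],
    [-0.009, 0.014, 0.475],
    [-0.009, 0.014, 0.475],
  ],
  turn=[0, 0, 0, 0, 0, 0, 0, 0, 0, 0, 0, 0],
)

```text
time: 6.5
position: [0.6006, 0.0205, 0.109]
ee_rot: [0.0, 0.821, 0.572, 0.001]
ft_force: [0.3, -0.8, 0.6]
finger_gap: 1.0
```

Call:
move_arm(
  slide=[
    [0, 0, 0],
    [0, 0, 0],
    [0, 0, 0],
    [0, 0, 0],
    [0, 0, 0],
    [0, 0, 0],
    [0, 0, 0],
  ],
  turn=[0, 0, 0, 0, 0, 0, 0],
  grip=-1,
  newtons=14,
)

```text
time: 7.2
position: [0.6007, 0.0205, 0.109]
ee_rot: [0.0, 0.821, 0.572, 0.001]
ft_force: [1.4, -0.8, 0.0]
finger_gap: 0.6
```

```bash
cat > s.py <<'E'
from h import *
L=[]
for i in range(3):
    s=sense(); L.append([s["ft_torque"][2],s["joint_efforts"][5]])
    if i<2: camera("top")
w,x,y,z=s["ee_rot"]
print("t",round(float(s["time"]),2),"cw_deg",round(np.degrees(2*np.arctan2(x,y)),2),"q6",round(np.degrees(s["q"][5]),2),"Mz,e6",np.mean(L,0).round(3),np.std(L,0).round(3),"F",np.round(s["ft_force"],1),"pos",np.round(s["position"],4),"gap",round(float(s["finger_gap"])*93,2),"M",np.round(s["ft_torque"],3))
E
python3 s.py
```

```text
t 7.3 cw_deg 110.29 q6 19.79 Mz,e6 [-0.009 -0.022] [0.029 0.   ] F [ 1.8 -0.4  1.2] pos [0.6007 0.0204 0.109 ] gap 55.91 M [-0.16  -0.099 -0.019]
```

Call:
move_arm(
  slide=[
    [0, 0, 0],
    [0, 0, 0],
    [0, 0, 0],
  ],
  turn=[-0.022, -0.045, -0.045],
)

```text
time: 7.6
position: [0.6006, 0.0204, 0.1089]
ee_rot: [0.0, 0.8, 0.6, 0.001]
ft_force: [1.1, 0.0, 0.3]
finger_gap: 0.598
```

```bash
python3 s.py
```

```text
t 7.7 cw_deg 106.31 q6 15.81 Mz,e6 [-0.298 -0.772] [0.031 0.288] F [-0.  -1.2  0.1] pos [0.6007 0.0204 0.109 ] gap 55.68 M [-0.222  0.192 -0.34 ]
```

Call:
move_arm(
  slide=[
    [0, 0, 0],
    [0, 0, 0],
    [0, 0, 0],
  ],
  turn=[-0.022, -0.045, -0.045],
)

```text
time: 8.0
position: [0.6006, 0.0204, 0.1089]
ee_rot: [0.0, 0.779, 0.627, 0.001]
ft_force: [-1.0, -0.5, 0.2]
finger_gap: 0.604
```

```bash
python3 s.py
```

```text
t 8.1 cw_deg 102.35 q6 11.85 Mz,e6 [-0.348 -0.813] [0.032 0.291] F [-1.  -0.6 -1.4] pos [0.6006 0.0204 0.1089] gap 55.76 M [-0.138  0.135 -0.393]
```

Call:
move_arm(
  slide=[
    [0, 0, 0],
    [0, 0, 0],
    [0, 0, 0],
  ],
  turn=[-0.022, -0.045, -0.045],
)

```text
time: 8.4
position: [0.6005, 0.0204, 0.1088]
ee_rot: [0.0, 0.757, 0.654, 0.0]
ft_force: [0.2, 0.6, -0.4]
finger_gap: 0.6
```

```bash
python3 s.py
```

```text
t 8.5 cw_deg 98.39 q6 7.89 Mz,e6 [-0.321 -0.78 ] [0.007 0.285] F [-0.4 -0.6 -1.9] pos [0.6005 0.0204 0.1088] gap 56.04 M [-0.037  0.156 -0.325]
```

Call:
move_arm(
  slide=[
    [0, 0, 0],
    [0, 0, 0],
    [0, 0, 0],
  ],
  turn=[-0.022, -0.045, -0.045],
)

```text
time: 8.8
position: [0.6005, 0.0205, 0.1087]
ee_rot: [0.0, 0.734, 0.68, 0.0]
ft_force: [0.2, 0.3, -0.9]
finger_gap: 0.6
```

```bash
python3 s.py
```

```text
t 8.9 cw_deg 94.44 q6 3.95 Mz,e6 [-0.353 -0.817] [0.039 0.292] F [-0.8  0.3 -0.4] pos [0.6005 0.0205 0.1087] gap 55.65 M [-0.023  0.211 -0.406]
```

At 14 N the pads slip at about 0.33 N m, so the grip works as a torque limiter. I'll raise it to 18 N, giving roughly 0.43 N m: enough for the clicks and still safe on the stop.

Call:
move_arm(
  slide=[
    [0, 0, 0],
    [0, 0, 0],
    [0, 0, 0],
    [0, 0, 0],
  ],
  turn=[0, -0.022, -0.045, -0.045],
  newtons=18,
)

```text
time: 9.3
position: [0.6004, 0.0204, 0.1087]
ee_rot: [0.0, 0.709, 0.705, 0.0]
ft_force: [-1.6, -0.6, -0.2]
finger_gap: 0.599
```

```bash
sed -i 's/range(3)/range(2)/; s/i<2/i<1/' s.py; python3 s.py
```

```text
t 9.35 cw_deg 90.45 q6 -0.04 Mz,e6 [ 0.093 -0.48 ] [0.011 0.179] F [-1.6 -1.2 -0.8] pos [0.6004 0.0204 0.1087] gap 55.47 M [-0.106  0.295  0.082]
```

Call:
move_arm(
  slide=[
    [0, 0, 0],
    [0, 0, 0],
    [0, 0, 0],
  ],
  turn=[-0.022, -0.045, -0.045],
)

```text
time: 9.65
position: [0.6003, 0.0205, 0.1088]
ee_rot: [0.0, 0.685, 0.729, 0.0]
ft_force: [-1.9, -1.0, -1.1]
finger_gap: 0.597
```

```bash
python3 s.py
```

```text
t 9.7 cw_deg 86.48 q6 -4.01 Mz,e6 [ 0.279 -0.312] [0.042 0.172] F [-1.3  0.  -0.3] pos [0.6003 0.0204 0.1087] gap 55.9 M [-0.093  0.316  0.238]
```

Call:
move_arm(
  slide=[
    [0, 0, 0],
    [0, 0, 0],
    [0, 0, 0],
  ],
  turn=[-0.022, -0.045, -0.045],
)

```text
time: 10.0
position: [0.6003, 0.0205, 0.1087]
ee_rot: [0.0, 0.659, 0.752, 0.0]
ft_force: [-3.6, -1.0, 0.4]
finger_gap: 0.601
```

```bash
python3 s.py
```

```text
t 10.05 cw_deg 82.52 q6 -7.96 Mz,e6 [ 0.51  -0.053] [0.026 0.197] F [-3.2 -0.5 -0.5] pos [0.6002 0.0204 0.1087] gap 55.61 M [-0.173  0.45   0.484]
```

```bash
python3 - <<'E'
from h import *
for i in range(3):
    s=sense(); print(s["time"],np.round(s["ft_torque"],3),np.round(s["ft_force"],2),np.round(s["joint_efforts"],3)[3:],np.degrees(s["q"]).round(2))
    camera("top")
E
```

```text
10.05 [-0.173  0.45   0.484] [-3.18 -0.45 -0.53] [ 0.349 -0.691  0.143] [ -0.48   1.04 100.44   0.    78.52  -7.96]
10.1 [-0.11   0.515  0.507] [-3.69 -0.48  0.59] [ 0.352 -0.734  0.375] [-4.9000e-01  1.0400e+00  1.0043e+02  1.0000e-02  7.8520e+01 -7.9600e+00]
10.15 [-0.188  0.538  0.47 ] [-2.98 -0.91 -0.32] [ 0.354 -0.776  0.455] [ -0.48   1.04 100.43   0.    78.52  -7.97]
```

Call:
move_arm(
  slide=[
    [0, 0, 0],
    [0, 0, 0],
    [0, 0, 0],
  ],
  turn=[-0.022, -0.045, -0.045],
  newtons=16,
)

```text
time: 10.5
position: [0.6002, 0.0205, 0.1087]
ee_rot: [-0.0, 0.633, 0.775, 0.0]
ft_force: [-3.6, 0.9, 0.1]
finger_gap: 0.603
```

```bash
python3 s.py
```

```text
t 10.55 cw_deg 78.54 q6 -11.95 Mz,e6 [-0.082 -0.618] [0.007 0.194] F [-3.2  1.1  0.3] pos [0.6001 0.0205 0.1087] gap 55.37 M [ 0.132  0.703 -0.089]
```

Call:
move_arm(
  slide=[
    [0, 0, 0],
    [0, 0, 0],
    [0, 0, 0],
  ],
  turn=[-0.022, -0.045, -0.045],
)

```text
time: 10.85
position: [0.6001, 0.0206, 0.1087]
ee_rot: [-0.0, 0.605, 0.796, 0.0]
ft_force: [-4.9, 0.7, 1.4]
finger_gap: 0.598
```

```bash
python3 s.py
```

```text
t 10.9 cw_deg 74.59 q6 -15.9 Mz,e6 [ 0.062 -0.496] [0.029 0.182] F [-5.3 -0.1  1.4] pos [0.6001 0.0206 0.1087] gap 55.45 M [-0.028  0.783  0.032]
```

Call:
move_arm(
  slide=[
    [0, 0, 0],
    [0, 0, 0],
    [0, 0, 0],
  ],
  turn=[-0.022, -0.045, -0.045],
)

```text
time: 11.2
position: [0.6, 0.0205, 0.1087]
ee_rot: [-0.0, 0.578, 0.816, -0.0]
ft_force: [-3.7, -0.1, 1.5]
finger_gap: 0.598
```

```bash
python3 s.py
```

```text
t 11.25 cw_deg 70.63 q6 -19.85 Mz,e6 [ 0.263 -0.335] [0.053 0.173] F [-5.  -0.6  1.4] pos [0.6    0.0206 0.1087] gap 56.13 M [-0.044  0.787  0.21 ]
```

```bash
cat > q.py <<'E'
from h import *
s=sense(); w,x,y,z=s["ee_rot"]
print("t",round(float(s["time"]),2),"cw",round(np.degrees(2*np.arctan2(x,y)),2),"Mz",np.round(s["ft_torque"][2],3),"e6",round(s["joint_efforts"][5],3),"F",np.round(s["ft_force"],1),"pos",np.round(s["position"],4))
E
```

Call:
move_arm(
  slide=[
    [0, 0, 0],
    [0, 0, 0],
  ],
  turn=[-0.03, -0.03],
)

```text
time: 11.45
position: [0.6, 0.0205, 0.1087]
ee_rot: [-0.0, 0.559, 0.829, -0.0]
ft_force: [-5.2, 0.6, 0.9]
finger_gap: 0.601
```

```bash
python3 q.py
```

```text
t 11.45 cw 67.97 Mz 0.373 e6 -0.473 F [-5.2  0.6  0.9] pos [0.6    0.0205 0.1087]
```

Call:
move_arm(
  slide=[
    [0, 0, 0],
    [0, 0, 0],
  ],
  turn=[-0.03, -0.03],
)

```text
time: 11.65
position: [0.5999, 0.0205, 0.1087]
ee_rot: [-0.0, 0.54, 0.842, -0.0]
ft_force: [-4.8, 0.4, 0.6]
finger_gap: 0.599
```

```bash
python3 q.py
```

```text
t 11.65 cw 65.32 Mz 0.458 e6 -0.455 F [-4.8  0.4  0.6] pos [0.5999 0.0205 0.1087]
```

Call:
move_arm(
  slide=[
    [0, 0, 0],
    [0, 0, 0],
  ],
  turn=[-0.03, -0.03],
)

```text
time: 11.85
position: [0.5998, 0.0205, 0.1086]
ee_rot: [-0.0, 0.52, 0.854, -0.0]
ft_force: [-4.9, -0.3, 0.8]
finger_gap: 0.602
```

```bash
python3 q.py
```

```text
t 11.85 cw 62.71 Mz -0.298 e6 -1.193 F [-4.9 -0.3  0.8] pos [0.5998 0.0205 0.1086]
```

Call:
move_arm(
  slide=[
    [0, 0, 0],
    [0, 0, 0],
  ],
  turn=[-0.03, -0.03],
)

```text
time: 12.05
position: [0.5997, 0.0205, 0.1086]
ee_rot: [-0.001, 0.501, 0.866, -0.0]
ft_force: [-5.2, 0.2, 1.1]
finger_gap: 0.6
```

```bash
python3 q.py
```

```text
t 12.05 cw 60.1 Mz -0.37 e6 -1.248 F [-5.2  0.2  1.1] pos [0.5997 0.0205 0.1086]
```

Call:
move_arm(
  slide=[
    [0, 0, 0],
    [0, 0, 0],
  ],
  turn=[-0.03, -0.03],
)

```text
time: 12.25
position: [0.5997, 0.0205, 0.1086]
ee_rot: [-0.001, 0.481, 0.877, -0.0]
ft_force: [-4.9, -0.4, 0.3]
finger_gap: 0.601
```

```bash
python3 q.py
```

```text
t 12.25 cw 57.5 Mz -0.397 e6 -1.36 F [-4.9 -0.4  0.3] pos [0.5997 0.0205 0.1086]
```

Call:
move_arm(
  slide=[
    [0, 0, 0],
    [0, 0, 0],
  ],
  turn=[-0.03, -0.03],
)

```text
time: 12.45
position: [0.5996, 0.0205, 0.1084]
ee_rot: [-0.001, 0.461, 0.887, -0.0]
ft_force: [-4.6, -0.3, 0.2]
finger_gap: 0.602
```

```bash
python3 q.py
```

```text
t 12.45 cw 54.91 Mz -0.388 e6 -1.377 F [-4.6 -0.3  0.2] pos [0.5996 0.0205 0.1084]
```

Call:
move_arm(
  slide=[
    [0, 0, 0],
    [0, 0, 0],
    [0, 0, 0],
  ],
  turn=[0, -0.03, -0.03],
  newtons=18,
)

```text
time: 12.75
position: [0.5996, 0.0205, 0.1084]
ee_rot: [-0.001, 0.441, 0.898, -0.0]
ft_force: [-4.8, -0.8, 0.8]
finger_gap: 0.598
```

```bash
python3 q.py
```

```text
t 12.75 cw 52.28 Mz -0.336 e6 -1.363 F [-4.8 -0.8  0.8] pos [0.5996 0.0205 0.1084]
```

Call:
move_arm(
  slide=[
    [0, 0, 0],
    [0, 0, 0],
  ],
  turn=[-0.03, -0.03],
)

```text
time: 12.95
position: [0.5996, 0.0204, 0.1083]
ee_rot: [-0.001, 0.42, 0.908, -0.0]
ft_force: [-4.5, -0.8, -1.4]
finger_gap: 0.596
```

```bash
python3 q.py
```

```text
t 12.95 cw 49.67 Mz -0.398 e6 -1.363 F [-4.5 -0.8 -1.4] pos [0.5996 0.0204 0.1083]
```

Call:
move_arm(
  slide=[
    [0, 0, 0],
    [0, 0, 0],
  ],
  turn=[-0.03, -0.03],
)

```text
time: 13.15
position: [0.5995, 0.0203, 0.1083]
ee_rot: [-0.001, 0.399, 0.917, -0.0]
ft_force: [-3.4, -1.0, -1.1]
finger_gap: 0.599
```

```bash
python3 q.py
```

```text
t 13.15 cw 47.07 Mz -0.399 e6 -1.417 F [-3.4 -1.  -1.1] pos [0.5995 0.0203 0.1083]
```

Call:
move_arm(
  slide=[
    [0, 0, 0],
    [0, 0, 0],
    [0, 0, 0],
  ],
  turn=[0, -0.03, -0.03],
  newtons=20,
)

```text
time: 13.45
position: [0.5995, 0.0203, 0.1082]
ee_rot: [-0.001, 0.378, 0.926, -0.0]
ft_force: [-5.0, -0.9, -0.2]
finger_gap: 0.599
```

```bash
python3 q.py
```

```text
t 13.45 cw 44.41 Mz -0.48 e6 -1.372 F [-5.  -0.9 -0.2] pos [0.5995 0.0203 0.1082]
```

Call:
move_arm(
  slide=[
    [0, 0, 0],
    [0, 0, 0],
  ],
  turn=[-0.03, -0.03],
)

```text
time: 13.65
position: [0.5994, 0.0203, 0.1082]
ee_rot: [-0.001, 0.356, 0.934, -0.0]
ft_force: [-4.6, -0.2, -0.6]
finger_gap: 0.603
```

```bash
python3 q.py
```

```text
t 13.65 cw 41.76 Mz -0.508 e6 -1.39 F [-4.6 -0.2 -0.6] pos [0.5994 0.0203 0.1082]
```

Call:
move_arm(
  slide=[
    [0, 0, 0],
    [0, 0, 0],
  ],
  turn=[-0.03, -0.03],
)

```text
time: 13.85
position: [0.5993, 0.0203, 0.1081]
ee_rot: [-0.001, 0.335, 0.942, -0.0]
ft_force: [-4.5, -1.2, -1.0]
finger_gap: 0.598
```

```bash
python3 s.py
```

```text
t 13.9 cw_deg 39.17 q6 -51.33 Mz,e6 [-0.467 -1.111] [0.012 0.28 ] F [-5.3  0.   0.3] pos [0.5993 0.0203 0.1081] gap 55.59 M [-0.109  0.827 -0.479]
```

Call:
move_arm(
  slide=[
    [0, 0, 0],
    [0, 0, 0],
    [0, 0, 0],
    [0, 0, 0],
    [0, 0, 0],
    [0, 0, -0.1],
    [0, 0, -0.2],
    [0, 0, -0.3],
    [0, 0, -0.4],
    [0, 0, -0.4],
    [0, 0, -0.4],
  ],
  turn=[0, 0, 0, 0, 0, 0, 0, 0, 0, 0, 0],
  grip=1,
)

```text
time: 15.0
position: [0.5998, 0.0203, 0.2284]
ee_rot: [-0.001, 0.335, 0.942, -0.0]
ft_force: [-0.3, -0.0, -1.0]
finger_gap: 1.0
```

```bash
python3 loc.py w3
```

```text
{'time': np.float64(15.0), 'q': array([-0.009, -0.044,  1.617,  0.   ,  1.57 , -0.896]), 'position': array([0.6  , 0.02 , 0.228]), 'ee_rot': array([-0.001,  0.335,  0.942, -0.   ]), 'ft_force': array([-0.305, -0.046, -1.038]), 'ft_torque': array([-0.005, -0.059, -0.025])}
knob_axis [(array([0.6021, 0.0178, 0.1229]), 0.64), (array([ 0.7761, -0.0834, -0.0028]), 0.16)]
lock_top [(array([0.5799, 0.1198, 0.1166]), 0.94)]
knob_foot []
knob 4659 mean [0.5988 0.0216 0.1216] circ 600.3 20.6 29.5 mid [0.5999 0.0203 0.119 ] size [0.0579 0.0579 0.0119]
lock 1013 mean [0.5793 0.1175 0.1143] circ 579.7 118.2 13.1 mid [0.5797 0.1184 0.1111] size [0.0257 0.0259 0.0122]
```

Call:
move_arm(
  slide=[
    [0, 0, 0.08],
    [0, 0, 0.16],
    [0, 0, 0.24],
    [0, 0, 0.32],
    [0, 0, 0.37],
    [0, 0, 0.398],
    [0, 0, 0.398],
    [0, 0, 0.398],
  ],
  turn=[0, 0, 0, 0, 0, 0, 0, 0],
)

```text
time: 16.0
position: [0.5992, 0.0203, 0.1083]
ee_rot: [-0.002, 0.335, 0.942, -0.001]
ft_force: [0.6, 0.0, 1.5]
finger_gap: 0.999
```

Call:
move_arm(
  slide=[
    [0, 0, 0],
    [0, 0, 0],
    [0, 0, 0],
    [0, 0, 0],
    [0, 0, 0],
    [0, 0, 0],
  ],
  turn=[0, 0, 0, 0, 0, 0],
  grip=-1,
  newtons=22,
)

```text
time: 16.6
position: [0.5992, 0.0203, 0.1083]
ee_rot: [-0.002, 0.335, 0.942, -0.001]
ft_force: [0.3, 0.5, -0.4]
finger_gap: 0.597
```

```bash
python3 s.py
```

```text
t 16.65 cw_deg 39.17 q6 -51.33 Mz,e6 [-0.012 -0.012] [0.005 0.   ] F [0.3 0.7 0.7] pos [0.5992 0.0203 0.1084] gap 55.55 M [ 0.084 -0.044 -0.017]
```

Call:
move_arm(
  slide=[
    [0, 0, 0],
    [0, 0, 0],
  ],
  turn=[-0.017, -0.017],
)

```text
time: 16.85
position: [0.5991, 0.0203, 0.1083]
ee_rot: [-0.002, 0.322, 0.947, -0.0]
ft_force: [-2.0, 1.3, 1.1]
finger_gap: 0.598
```

```bash
python3 s.py
```

```text
t 16.9 cw_deg 37.62 q6 -52.88 Mz,e6 [-0.445 -0.831] [0.009 0.131] F [-1.5  0.3  0.8] pos [0.5991 0.0203 0.1083] gap 55.69 M [ 0.038  0.186 -0.436]
```

Call:
move_arm(
  slide=[
    [0, 0, 0],
    [0, 0, 0],
  ],
  turn=[-0.011, -0.011],
)

```text
time: 17.1
position: [0.5992, 0.0203, 0.1083]
ee_rot: [-0.002, 0.314, 0.949, -0.0]
ft_force: [-0.4, 0.6, 0.0]
finger_gap: 0.598
```

```bash
python3 s.py
```

```text
t 17.15 cw_deg 36.62 q6 -53.88 Mz,e6 [-0.654 -0.885] [0.011 0.084] F [-1.1 -0.2  0.3] pos [0.5991 0.0203 0.1083] gap 55.68 M [ 0.028  0.082 -0.644]
```

Torque rises without a swing: 0.45 at 1.5° and 0.65 at 2.5°, which is well over any click and within the stop's limit. That is the end stop. I'll back off at once, firm the grip and go clockwise while reading the torque profile.

Call:
move_arm(
  slide=[
    [0, 0, 0],
    [0, 0, 0],
    [0, 0, 0],
    [0, 0, 0],
  ],
  turn=[0.028, 0.028, 0.028, 0.028],
)

```text
time: 17.55
position: [0.5992, 0.0204, 0.1084]
ee_rot: [-0.002, 0.335, 0.942, -0.0]
ft_force: [-0.1, 1.3, 0.4]
finger_gap: 0.6
```

Call:
move_arm(
  slide=[
    [0, 0, 0],
    [0, 0, 0],
  ],
  turn=[0, 0],
  newtons=32,
)

```text
time: 17.75
position: [0.5992, 0.0204, 0.1083]
ee_rot: [-0.002, 0.334, 0.942, -0.0]
ft_force: [0.3, 0.6, 0.1]
finger_gap: 0.597
```

```bash
python3 s.py
```

```text
t 17.8 cw_deg 39.07 q6 -51.43 Mz,e6 [-0.176 -0.16 ] [0.024 0.007] F [0.9 0.8 0.7] pos [0.5992 0.0204 0.1083] gap 55.56 M [ 0.156 -0.076 -0.152]
```

Call:
move_arm(
  slide=[
    [0, 0, 0],
    [0, 0, 0],
  ],
  turn=[0.034, 0.034],
)

```text
time: 18.0
position: [0.5992, 0.0204, 0.1083]
ee_rot: [-0.002, 0.36, 0.933, -0.0]
ft_force: [0.9, 0.6, 0.2]
finger_gap: 0.6
```

```bash
python3 q.py
```

```text
t 18.0 cw 42.18 Mz -0.175 e6 0.933 F [0.9 0.6 0.2] pos [0.5992 0.0204 0.1083]
```

Call:
move_arm(
  slide=[
    [0, 0, 0],
    [0, 0, 0],
  ],
  turn=[0.034, 0.034],
)

```text
time: 18.2
position: [0.5993, 0.0205, 0.1083]
ee_rot: [-0.002, 0.384, 0.923, -0.0]
ft_force: [1.1, 1.0, -0.2]
finger_gap: 0.599
```

```bash
python3 q.py
```

```text
t 18.2 cw 45.22 Mz -0.235 e6 0.855 F [ 1.1  1.  -0.2] pos [0.5993 0.0205 0.1083]
```

Call:
move_arm(
  slide=[
    [0, 0, 0],
    [0, 0, 0],
  ],
  turn=[0.034, 0.034],
)

```text
time: 18.4
position: [0.5993, 0.0205, 0.1083]
ee_rot: [-0.001, 0.409, 0.913, -0.0]
ft_force: [1.1, 2.5, -0.1]
finger_gap: 0.597
```

```bash
python3 q.py
```

```text
t 18.4 cw 48.24 Mz -0.354 e6 0.717 F [ 1.1  2.5 -0.1] pos [0.5993 0.0205 0.1083]
```

Call:
move_arm(
  slide=[
    [0, 0, 0],
    [0, 0, 0],
  ],
  turn=[0.034, 0.034],
)

```text
time: 18.6
position: [0.5994, 0.0206, 0.1083]
ee_rot: [-0.001, 0.432, 0.902, -0.0]
ft_force: [1.5, 2.6, -1.4]
finger_gap: 0.599
```

```bash
python3 q.py
```

```text
t 18.6 cw 51.22 Mz -0.493 e6 0.562 F [ 1.5  2.6 -1.4] pos [0.5994 0.0206 0.1083]
```

Call:
move_arm(
  slide=[
    [0, 0, 0],
    [0, 0, 0],
  ],
  turn=[0.034, 0.034],
)

```text
time: 18.8
position: [0.5995, 0.0206, 0.1084]
ee_rot: [-0.001, 0.455, 0.89, -0.0]
ft_force: [2.4, 1.0, -0.6]
finger_gap: 0.6
```

```bash
python3 q.py
```

```text
t 18.8 cw 54.17 Mz -0.131 e6 1.004 F [ 2.4  1.  -0.6] pos [0.5995 0.0206 0.1084]
```

Call:
move_arm(
  slide=[
    [0, 0, 0],
    [0, 0, 0],
  ],
  turn=[0.034, 0.034],
)

```text
time: 19.0
position: [0.5995, 0.0207, 0.1083]
ee_rot: [-0.001, 0.478, 0.878, -0.0]
ft_force: [2.0, 1.7, -1.7]
finger_gap: 0.602
```

```bash
python3 q.py
```

```text
t 19.0 cw 57.11 Mz -0.019 e6 0.959 F [ 2.   1.7 -1.7] pos [0.5995 0.0207 0.1083]
```

Call:
move_arm(
  slide=[
    [0, 0, 0],
    [0, 0, 0],
  ],
  turn=[0.034, 0.034],
)

```text
time: 19.2
position: [0.5996, 0.0207, 0.1083]
ee_rot: [-0.001, 0.5, 0.866, -0.0]
ft_force: [2.3, 2.3, -1.5]
finger_gap: 0.6
```

```bash
python3 q.py
```

```text
t 19.2 cw 60.05 Mz -0.185 e6 0.867 F [ 2.3  2.3 -1.5] pos [0.5996 0.0207 0.1083]
```

Call:
move_arm(
  slide=[
    [0, 0, 0],
    [0, 0, 0],
  ],
  turn=[0.034, 0.034],
)

```text
time: 19.4
position: [0.5997, 0.0208, 0.1083]
ee_rot: [-0.001, 0.523, 0.853, -0.0]
ft_force: [3.5, 1.8, -1.1]
finger_gap: 0.599
```

```bash
python3 q.py
```

```text
t 19.4 cw 63.0 Mz -0.303 e6 0.749 F [ 3.5  1.8 -1.1] pos [0.5997 0.0208 0.1083]
```

Call:
move_arm(
  slide=[
    [0, 0, 0],
    [0, 0, 0],
  ],
  turn=[0.034, 0.034],
)

```text
time: 19.6
position: [0.5997, 0.0208, 0.1084]
ee_rot: [-0.001, 0.544, 0.839, 0.0]
ft_force: [3.2, 2.3, -0.2]
finger_gap: 0.597
```

```bash
python3 q.py
```

```text
t 19.6 cw 65.96 Mz -0.426 e6 0.607 F [ 3.2  2.3 -0.2] pos [0.5997 0.0208 0.1084]
```

Call:
move_arm(
  slide=[
    [0, 0, 0],
    [0, 0, 0],
  ],
  turn=[0.034, 0.034],
)

```text
time: 19.8
position: [0.5998, 0.0208, 0.1083]
ee_rot: [-0.001, 0.566, 0.825, 0.0]
ft_force: [2.7, 3.0, -1.6]
finger_gap: 0.596
```

```bash
python3 q.py
```

```text
t 19.8 cw 68.9 Mz -0.367 e6 0.682 F [ 2.7  3.  -1.6] pos [0.5998 0.0208 0.1083]
```

Call:
move_arm(
  slide=[
    [0, 0, 0],
    [0, 0, 0],
  ],
  turn=[0.034, 0.034],
)

```text
time: 20.0
position: [0.5999, 0.0208, 0.1083]
ee_rot: [-0.001, 0.587, 0.81, 0.0]
ft_force: [4.4, 2.4, -2.0]
finger_gap: 0.593
```

```bash
python3 q.py
```

```text
t 20.0 cw 71.83 Mz -0.077 e6 0.999 F [ 4.4  2.4 -2. ] pos [0.5999 0.0208 0.1083]
```

Call:
move_arm(
  slide=[
    [0, 0, 0],
    [0, 0, 0],
  ],
  turn=[0.034, 0.034],
)

```text
time: 20.2
position: [0.5999, 0.0209, 0.1083]
ee_rot: [-0.001, 0.607, 0.795, 0.0]
ft_force: [4.3, 2.7, -2.2]
finger_gap: 0.596
```

```bash
python3 q.py
```

```text
t 20.2 cw 74.77 Mz -0.123 e6 0.799 F [ 4.3  2.7 -2.2] pos [0.5999 0.0209 0.1083]
```

Call:
move_arm(
  slide=[
    [0, 0, 0],
    [0, 0, 0],
  ],
  turn=[0.034, 0.034],
)

```text
time: 20.4
position: [0.6, 0.0209, 0.1083]
ee_rot: [-0.001, 0.627, 0.779, 0.0]
ft_force: [5.2, 3.0, -1.1]
finger_gap: 0.6
```

```bash
python3 q.py
```

```text
t 20.4 cw 77.73 Mz -0.236 e6 0.695 F [ 5.2  3.  -1.1] pos [0.6    0.0209 0.1083]
```

Call:
move_arm(
  slide=[
    [0, 0, 0],
    [0, 0, 0],
  ],
  turn=[0.034, 0.034],
)

```text
time: 20.6
position: [0.6001, 0.0209, 0.1083]
ee_rot: [-0.001, 0.647, 0.762, 0.0]
ft_force: [4.4, 2.6, -1.7]
finger_gap: 0.596
```

```bash
python3 q.py
```

```text
t 20.6 cw 80.69 Mz -0.353 e6 0.546 F [ 4.4  2.6 -1.7] pos [0.6001 0.0209 0.1083]
```

Call:
move_arm(
  slide=[
    [0, 0, 0],
    [0, 0, 0],
  ],
  turn=[0.034, 0.034],
)

```text
time: 20.8
position: [0.6002, 0.0209, 0.1083]
ee_rot: [-0.001, 0.667, 0.745, 0.0]
ft_force: [4.5, 2.4, -2.1]
finger_gap: 0.597
```

```bash
python3 q.py
```

```text
t 20.8 cw 83.66 Mz -0.569 e6 0.4 F [ 4.5  2.4 -2.1] pos [0.6002 0.0209 0.1083]
```

Call:
move_arm(
  slide=[
    [0, 0, 0],
    [0, 0, 0],
  ],
  turn=[0.034, 0.034],
)

```text
time: 21.0
position: [0.6003, 0.0209, 0.1083]
ee_rot: [-0.001, 0.686, 0.728, 0.0]
ft_force: [4.1, 2.7, -1.3]
finger_gap: 0.597
```

```bash
python3 q.py
```

```text
t 21.0 cw 86.6 Mz 0.015 e6 0.964 F [ 4.1  2.7 -1.3] pos [0.6003 0.0209 0.1083]
```

Call:
move_arm(
  slide=[
    [0, 0, 0],
    [0, 0, 0],
  ],
  turn=[0.034, 0.034],
)

```text
time: 21.2
position: [0.6003, 0.0209, 0.1083]
ee_rot: [-0.001, 0.704, 0.71, 0.0]
ft_force: [4.8, 2.4, -2.2]
finger_gap: 0.598
```

```bash
python3 q.py
```

```text
t 21.2 cw 89.54 Mz -0.099 e6 0.85 F [ 4.8  2.4 -2.2] pos [0.6003 0.0209 0.1083]
```

Call:
move_arm(
  slide=[
    [0, 0, 0],
    [0, 0, 0],
  ],
  turn=[0.034, 0.034],
)

```text
time: 21.4
position: [0.6004, 0.0209, 0.1083]
ee_rot: [-0.001, 0.722, 0.692, 0.001]
ft_force: [5.0, 3.5, -1.4]
finger_gap: 0.6
```

```bash
python3 q.py
```

```text
t 21.4 cw 92.5 Mz -0.24 e6 0.735 F [ 5.   3.5 -1.4] pos [0.6004 0.0209 0.1083]
```

Call:
move_arm(
  slide=[
    [0, 0, 0],
    [0, 0, 0],
  ],
  turn=[0.034, 0.034],
)

```text
time: 21.6
position: [0.6005, 0.0209, 0.1083]
ee_rot: [-0.001, 0.74, 0.673, 0.001]
ft_force: [3.6, 1.6, -1.6]
finger_gap: 0.595
```

```bash
python3 q.py
```

```text
t 21.6 cw 95.46 Mz -0.295 e6 0.616 F [ 3.6  1.6 -1.6] pos [0.6005 0.0209 0.1083]
```

Call:
move_arm(
  slide=[
    [0, 0, 0],
    [0, 0, 0],
  ],
  turn=[0.034, 0.034],
)

```text
time: 21.8
position: [0.6006, 0.0209, 0.1083]
ee_rot: [-0.001, 0.757, 0.653, 0.001]
ft_force: [4.4, 3.4, -1.3]
finger_gap: 0.598
```

```bash
python3 q.py
```

```text
t 21.8 cw 98.43 Mz -0.406 e6 0.49 F [ 4.4  3.4 -1.3] pos [0.6006 0.0209 0.1083]
```

Call:
move_arm(
  slide=[
    [0, 0, 0],
    [0, 0, 0],
  ],
  turn=[0.034, 0.034],
)

```text
time: 22.0
position: [0.6006, 0.0209, 0.1083]
ee_rot: [-0.001, 0.774, 0.633, 0.001]
ft_force: [5.4, 1.6, -2.6]
finger_gap: 0.602
```

```bash
python3 q.py
```

```text
t 22.0 cw 101.38 Mz -0.211 e6 0.752 F [ 5.4  1.6 -2.6] pos [0.6006 0.0209 0.1083]
```

Call:
move_arm(
  slide=[
    [0, 0, 0],
    [0, 0, 0],
  ],
  turn=[0.015, 0.015],
)

```text
time: 22.2
position: [0.6007, 0.0209, 0.1083]
ee_rot: [-0.001, 0.781, 0.625, 0.001]
ft_force: [4.9, 2.2, -2.0]
finger_gap: 0.597
```

```bash
python3 s.py
```

```text
t 22.25 cw_deg 102.61 q6 12.08 Mz,e6 [0.147 0.377] [0.042 0.161] F [ 4.8  2.  -2.1] pos [0.6007 0.0209 0.1083] gap 55.36 M [ 0.303 -0.532  0.189]
```

Call:
move_arm(
  slide=[
    [0, 0, 0],
    [0, 0, 0],
    [0, 0, 0],
    [0, -0.003, 0],
    [0, -0.003, 0],
  ],
  turn=[0, 0, 0, 0, 0],
  grip=0.6,
)

```text
time: 22.75
position: [0.5997, 0.021, 0.1083]
ee_rot: [-0.001, 0.78, 0.625, 0.001]
ft_force: [0.7, 0.1, -0.5]
finger_gap: 0.799
```

```bash
python3 s.py
```

```text
t 22.8 cw_deg 102.6 q6 12.1 Mz,e6 [ 0.038 -0.002] [0.01 0.  ] F [ 0.8 -0.2 -0. ] pos [0.5997 0.021  0.1083] gap 74.47 M [-0.035 -0.01   0.027]
```

Call:
move_arm(
  slide=[
    [0, 0, 0],
    [0, 0, 0],
    [0, 0, 0],
    [0, 0, 0],
    [0, 0, 0],
  ],
  turn=[0, 0, 0, 0, 0],
  grip=-1,
)

```text
time: 23.3
position: [0.6006, 0.0208, 0.1084]
ee_rot: [0.0, 0.78, 0.625, 0.001]
ft_force: [11.4, -1.5, -3.9]
finger_gap: 0.593
```

```bash
python3 s.py
```

```text
t 23.35 cw_deg 102.61 q6 12.09 Mz,e6 [0.065 0.044] [0.014 0.   ] F [11.1 -2.4 -3.9] pos [0.6006 0.0208 0.1084] gap 55.49 M [-0.279 -1.18   0.051]
```

Call:
move_arm(
  slide=[
    [0, 0, 0],
    [0, 0, 0],
    [0, 0, 0],
  ],
  turn=[0.022, 0.022, 0.022],
)

```text
time: 23.65
position: [0.6007, 0.0208, 0.1084]
ee_rot: [0.0, 0.791, 0.612, 0.002]
ft_force: [4.1, -0.0, -2.0]
finger_gap: 0.6
```

```bash
python3 s.py
```

```text
t 23.7 cw_deg 104.54 q6 14.03 Mz,e6 [0.012 0.108] [0.002 0.042] F [ 3.5 -0.5 -1.7] pos [0.6007 0.0208 0.1084] gap 55.46 M [-0.007  0.157  0.01 ]
```

Call:
move_arm(
  slide=[
    [0, 0, 0],
    [0, 0, 0],
  ],
  turn=[0.034, 0.034],
)

```text
time: 23.9
position: [0.6007, 0.0208, 0.1084]
ee_rot: [0.0, 0.807, 0.59, 0.002]
ft_force: [2.8, 0.1, -1.1]
finger_gap: 0.597
```

```bash
python3 q.py
```

```text
t 23.9 cw 107.64 Mz -0.131 e6 0.888 F [ 2.8  0.1 -1.1] pos [0.6007 0.0208 0.1084]
```

Call:
move_arm(
  slide=[
    [0, 0, 0],
    [0, 0, 0],
  ],
  turn=[0.034, 0.034],
)

```text
time: 24.1
position: [0.6008, 0.0208, 0.1084]
ee_rot: [0.0, 0.823, 0.569, 0.002]
ft_force: [5.0, -0.6, -0.6]
finger_gap: 0.6
```

```bash
python3 q.py
```

```text
t 24.1 cw 110.68 Mz -0.235 e6 0.823 F [ 5.  -0.6 -0.6] pos [0.6008 0.0208 0.1084]
```

Call:
move_arm(
  slide=[
    [0, 0, 0],
    [0, 0, 0],
  ],
  turn=[0.034, 0.034],
)

```text
time: 24.3
position: [0.6009, 0.0207, 0.1084]
ee_rot: [0.0, 0.837, 0.547, 0.002]
ft_force: [5.6, -0.4, -1.0]
finger_gap: 0.6
```

```bash
python3 q.py
```

```text
t 24.3 cw 113.69 Mz -0.451 e6 0.669 F [ 5.6 -0.4 -1. ] pos [0.6009 0.0207 0.1084]
```

Call:
move_arm(
  slide=[
    [0, 0, 0],
    [0, 0, 0],
  ],
  turn=[0.034, 0.034],
)

```text
time: 24.5
position: [0.6009, 0.0207, 0.1084]
ee_rot: [-0.0, 0.851, 0.525, 0.002]
ft_force: [5.6, -0.6, -1.0]
finger_gap: 0.597
```

```bash
python3 q.py
```

```text
t 24.5 cw 116.69 Mz -0.54 e6 0.427 F [ 5.6 -0.6 -1. ] pos [0.6009 0.0207 0.1084]
```

Call:
move_arm(
  slide=[
    [0, 0, 0],
    [0, 0, 0],
  ],
  turn=[0.02, 0.02],
)

```text
time: 24.7
position: [0.601, 0.0207, 0.1084]
ee_rot: [-0.0, 0.859, 0.512, 0.002]
ft_force: [4.5, -1.3, -1.0]
finger_gap: 0.599
```

```bash
python3 s.py
```

```text
t 24.75 cw_deg 118.35 q6 27.81 Mz,e6 [-0.398  0.03 ] [0.049 0.156] F [ 4.7 -0.7 -2. ] pos [0.601  0.0207 0.1084] gap 55.38 M [ 0.119  0.046 -0.349]
```

Five clicks are in, with rests passed at about 53, 69.5, 85, 102 and 118°. Releasing so the knob settles, then over to the lock with closed fingers.

Call:
move_arm(
  slide=[
    [0, 0, 0],
    [0, 0, 0],
    [0, 0, 0],
    [0, 0, 0],
    [0, 0, 0],
    [0, 0, -0.1],
    [0, 0, -0.2],
    [0, 0, -0.3],
    [0, 0, -0.3],
  ],
  turn=[0, 0, 0, 0, 0, 0, 0, 0, 0],
  grip=1,
)

```text
time: 25.65
position: [0.6019, 0.0205, 0.2031]
ee_rot: [0.002, 0.859, 0.513, 0.004]
ft_force: [0.3, 0.4, 0.0]
finger_gap: 0.997
```

Call:
move_arm(
  slide=[
    [0.08, -0.07, 0],
    [0.17, -0.15, 0],
    [0.253, -0.217, 0],
    [0.253, -0.217, 0],
    [0.253, -0.217, 0],
    [0.253, -0.217, 0],
    [0.253, -0.217, 0],
    [0.253, -0.217, 0],
    [0.253, -0.217, 0],
  ],
  turn=[0, 0, 0, 0, 0, 0, 0, 0, 0],
  grip=-1,
)

```text
time: 26.55
position: [0.5808, 0.1177, 0.203]
ee_rot: [0.002, 0.859, 0.512, 0.004]
ft_force: [0.3, 0.4, -0.3]
finger_gap: 0.274
```

```bash
python3 s.py; python3 - <<'E'
from h import *
c=camera("wrist"); cv2.imwrite("pics/w4.png",c["img"])
c=camera("top"); print([(np.round(world(d["at"],c),4),round(d["score"],2)) for d in tip_of(c,"lock_top")[:2]])
E
```

```text
t 26.6 cw_deg 118.37 q6 37.36 Mz,e6 [-0.043 -0.004] [0.006 0.001] F [-0.6  0.4  0. ] pos [0.5808 0.1179 0.203 ] gap 21.7 M [-0.069  0.061 -0.037]
[]
```

View pics/w4.png

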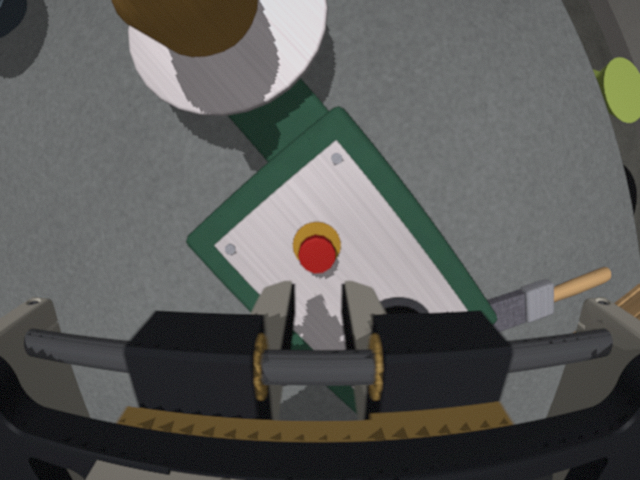

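Lock button at px (317,255) is centred between the nearly closed fingers. Descending to just above it, then pressing in small steps.

Call:
move_arm(
  slide=[
    [0, 0, 0.05],
    [0, 0, 0.1],
    [0, 0, 0.15],
    [0, 0, 0.19],
    [0, 0, 0.22],
    [0, 0, 0.22],
    [0, 0, 0.22],
  ],
  turn=[0, 0, 0, 0, 0, 0, 0],
)

```text
time: 27.45
position: [0.5814, 0.1182, 0.1372]
ee_rot: [0.002, 0.859, 0.512, 0.005]
ft_force: [0.8, 0.2, 1.0]
finger_gap: 0.007
```

```bash
python3 s.py
```

```text
t 27.5 cw_deg 118.35 q6 37.36 Mz,e6 [0.038 0.   ] [0.016 0.   ] F [-0.1  0.   0.5] pos [0.5816 0.1183 0.1376] gap 0.26 M [-0.08   0.077  0.022]
```

Call:
move_arm(
  slide=[
    [0, 0, 0.007],
    [0, 0, 0.014],
    [0, 0, 0.02],
    [0, 0, 0.02],
  ],
  turn=[0, 0, 0, 0],
)

```text
time: 27.9
position: [0.5817, 0.1183, 0.1316]
ee_rot: [0.002, 0.859, 0.512, 0.005]
ft_force: [0.2, -0.2, 0.5]
finger_gap: 0.006
```

```bash
python3 s.py
```

```text
t 27.95 cw_deg 118.34 q6 37.36 Mz,e6 [-0.001  0.001] [0.041 0.   ] F [0.  0.6 0.1] pos [0.5816 0.1183 0.1316] gap 0.47 M [-0.018  0.079  0.04 ]
```

Call:
move_arm(
  slide=[
    [0, 0, 0.005],
    [0, 0, 0.01],
    [0, 0, 0.01],
  ],
  turn=[0, 0, 0],
)

```text
time: 28.25
position: [0.5816, 0.1183, 0.1284]
ee_rot: [0.002, 0.859, 0.512, 0.005]
ft_force: [-1.0, -0.1, -0.6]
finger_gap: 0.005
```

```bash
python3 s.py
```

```text
t 28.3 cw_deg 118.35 q6 37.36 Mz,e6 [-0.022  0.001] [0.03 0.  ] F [ 0.1  0.1 -0. ] pos [0.5816 0.1183 0.1284] gap 0.55 M [-0.071  0.145  0.007]
```

Call:
move_arm(
  slide=[
    [0, 0, 0.003],
    [0, 0, 0.005],
    [0, 0, 0.005],
  ],
  turn=[0, 0, 0],
)

```text
time: 28.6
position: [0.5816, 0.1183, 0.1269]
ee_rot: [0.002, 0.859, 0.512, 0.005]
ft_force: [-0.2, -0.3, -0.1]
finger_gap: 0.005
```

```bash
python3 s.py
```

```text
t 28.65 cw_deg 118.35 q6 37.36 Mz,e6 [-0.046  0.001] [0.018 0.   ] F [-0.3  0.   0.9] pos [0.5816 0.1183 0.1269] gap 0.54 M [-0.055  0.145 -0.064]
```

Call:
move_arm(
  slide=[
    [0, 0, 0.005],
  ],
  turn=[0],
)

```text
time: 28.75
position: [0.5817, 0.1183, 0.1256]
ee_rot: [0.002, 0.859, 0.512, 0.005]
ft_force: [-1.1, 0.1, 2.0]
finger_gap: 0.006
```

Call:
move_arm(
  slide=[
    [0, 0, 0.005],
  ],
  turn=[0],
)

```text
time: 28.85
position: [0.5817, 0.1183, 0.124]
ee_rot: [0.002, 0.859, 0.512, 0.005]
ft_force: [-1.3, -0.6, 2.1]
finger_gap: 0.007
```

```bash
python3 s.py; python3 - <<'E'
from h import *
c=camera("side"); R=np.array(c["R"]);p=R@np.array([.581,.118,.11])+c["t"]; u=int(c["fx"]*p[0]/p[2]+c["cx"]);v=int(c["fy"]*p[1]/p[2]+c["cy"]); print(u,v)
a=c["img"][v-45:v+45,u-60:u+60]; b=camera("wrist")["img"][200:440,200:440]
a=cv2.resize(a,(533,400),interpolation=cv2.INTER_CUBIC); b=cv2.resize(b,(260,260)); im=np.zeros((400,800,3),np.uint8); im[:,:533]=a; im[:260,537:797]=b
cv2.imwrite("pics/press.png",im)
E
```

```text
t 28.9 cw_deg 118.35 q6 37.36 Mz,e6 [0.016 0.001] [0.006 0.002] F [-0.7 -0.7  1.8] pos [0.5816 0.1183 0.1237] gap 0.42 M [-0.056  0.069  0.022]
315 216
```

View pics/press.png

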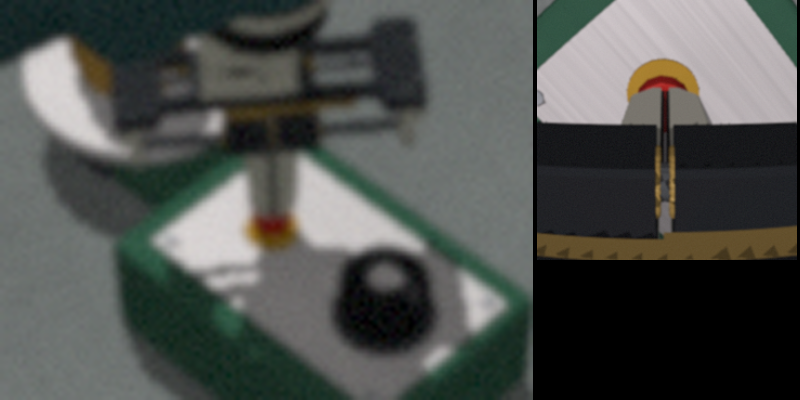

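Fingers stand on the red button (px 270,225), which has gone down about 8 mm with no block and low force. Continuing in 1 mm steps to the hard stop.

Call:
move_arm(
  slide=[
    [0, 0, 0.004],
    [0, 0, 0.004],
  ],
  turn=[0, 0],
)

```text
time: 29.2
position: [0.5816, 0.1183, 0.1224]
ee_rot: [0.002, 0.859, 0.512, 0.005]
ft_force: [-0.2, -0.7, -0.4]
finger_gap: 0.002
```

Call:
move_arm(
  slide=[
    [0, 0, 0.003],
    [0, 0, 0.003],
  ],
  turn=[0, 0],
)

```text
time: 29.4
position: [0.5817, 0.1183, 0.1222]
ee_rot: [0.002, 0.859, 0.512, 0.005]
ft_force: [-2.6, 0.4, 7.2]
finger_gap: 0.006
```

```bash
python3 s.py
```

```text
t 29.45 cw_deg 118.35 q6 37.36 Mz,e6 [ 0.02  -0.002] [0.024 0.   ] F [-2.7  0.7  7.2] pos [0.5818 0.1183 0.1222] gap 0.46 M [-0.195  0.759  0.044]
```

Call:
move_arm(
  slide=[
    [0, 0, 0.002],
    [0, 0, 0.002],
  ],
  turn=[0, 0],
)

```text
time: 29.65
position: [0.5818, 0.1183, 0.1222]
ee_rot: [0.002, 0.859, 0.512, 0.005]
ft_force: [-3.6, -0.4, 7.9]
finger_gap: 0.007
```

Call:
move_arm(
  slide=[
    [0, 0, -0.05],
    [0, 0, -0.15],
    [0, 0, -0.3],
    [0, 0, -0.4],
    [0, 0, -0.4],
  ],
  turn=[0, 0, 0, 0, 0],
)

```text
time: 30.15
position: [0.5816, 0.1183, 0.2482]
ee_rot: [0.003, 0.859, 0.512, 0.008]
ft_force: [0.4, 0.6, 0.1]
finger_gap: 0.005
```

```bash
python3 loc.py w5
python3 - <<'E'
import cv2
a=cv2.imread("pics/w5.png"); cv2.imwrite("pics/w5c.png",cv2.resize(a[120:340,180:460],(700,550)))
E
```

```text
{'time': np.float64(30.15), 'q': array([ 1.570e-01, -7.500e-02,  1.616e+00,  1.000e-03,  1.583e+00,
        6.520e-01]), 'position': array([0.582, 0.118, 0.248]), 'ee_rot': array([0.003, 0.859, 0.512, 0.008]), 'ft_force': array([0.383, 0.633, 0.06 ]), 'ft_torque': array([-0.008,  0.125, -0.025])}
knob_axis []
lock_top [(array([0.5838, 0.1189, 0.1022]), 0.78)]
knob_foot [(array([0.6001, 0.024 , 0.0892]), 0.75), (array([0.5783, 0.1181, 0.1038]), 0.58)]
knob 743 mean [0.6091 0.0403 0.1202] circ 606.3 33.8 25.2 mid [0.6061 0.0362 0.1183] size [0.0458 0.0272 0.0105]
lock 226 mean [0.5804 0.1192 0.1055] circ 579.8 118.7 12.4 mid [0.5798 0.1187 0.1059] size [0.0238 0.0246 0.0017]
```

View pics/w5c.png

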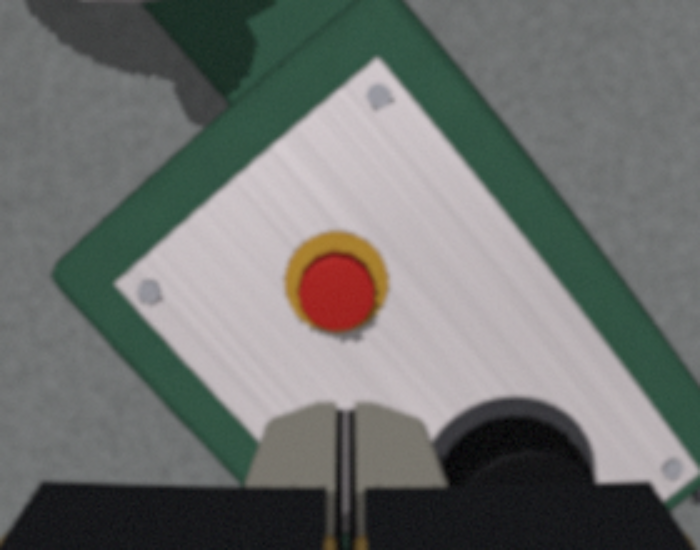

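```bash
python3 - <<'E'
from h import *
c=camera("wrist")
v,u=np.mgrid[0:480,0:640]; dx=u-c["cx"]; dy=v-c["cy"]; r=np.hypot(dx,dy)+1e-9; th=r/c["fx"]; z=c["z_map"]
W=(np.stack([z*np.tan(th)*dx/r,z*np.tan(th)*dy/r,z],-1)-np.array(c["t"]))@np.array(c["R"])
d=np.hypot(W[...,0]-.580,W[...,1]-.1185)
print("lock z",np.median(W[(z>0)&(d<.009)][:,2]),"housing z",np.median(W[(z>0)&(d>.03)&(d<.04)][:,2]))
c=camera("top")
for q in ("gold_vase","planter","red_cup","black_vase","blue_vase","lime_vase"):
    m=regions_of(c,q)
    if m: vv,uu=np.nonzero(m[0]["region"]); print(q,uu.min(),uu.max(),vv.min(),vv.max())
E
```

```text
lock z 0.23902632519089392 housing z 0.3320511698132506
gold_vase 205 238 204 236
planter 128 165 278 313
red_cup 144 170 223 245
black_vase 474 504 252 282
blue_vase 470 500 212 241
lime_vase 478 510 312 340
```

```bash
python3 - <<'E'
from h import *
c=camera("wrist")
v,u=np.mgrid[0:480,0:640]; dx=u-c["cx"]; dy=v-c["cy"]; r=np.hypot(dx,dy)+1e-9; th=r/c["fx"]; z=c["z_map"]
W=(np.stack([z*np.tan(th)*dx/r,z*np.tan(th)*dy/r,z],-1)-np.array(c["t"]))@np.array(c["R"])
d=np.hypot(W[...,0]-.580,W[...,1]-.1185); k=(z>0)&(W[...,2]<.15)
print("lock z",np.median(W[k&(d<.009)][:,2]),"housing z",np.median(W[k&(d>.03)&(d<.04)][:,2]))
E
```

```text
lock z 0.10472726368058662 housing z 0.08606063758862463
```

```bash
python3 -c "
from plant import *
print(finish_job())"
```

```text
the job is handed in; nothing more can be done
None
```

I turned the knob back to its end stop, then clockwise five clicks, pushed the lock fully home there, and handed the job in at about 30 s of robot time.

- **End stop:** I used a light grip so the pads would slip before loading the stop hard. The knob passed two clicks. Then it resisted with no further swing while the pads slipped at about 0.4 to 0.5 N m. After regripping, the torque rose to 0.65 N m within 2.5° with no swing, and I backed off at once. After taking off the click's own share, that puts about 8 to 11 N on the stop, by estimate; it could not be measured directly.
- **Five clicks:** I counted five torque drops clockwise, at tool angles of about 53°, 69.5°, 85°, 102° and 118°, starting from about 39° on the stop.
- **Lock:** the button went down with no block at 2–3 mm and stopped hard under 8 N. Its top measured 104.7 mm above the table, against 105 mm for fully home, and it stayed there after I lifted away.
- **Surroundings:** the vases, planter and cup showed the same outlines in the top camera as at the start, within 2 pixels. I did not check the brush and rule separately. The robot was clear of everything at hand-in.

**Disagreements:** the torque readings carried a steady offset of about 0.2 N m in the direction of turning, probably friction left after each small step. I therefore counted clicks by the sharp drops, not by absolute torque. The knob centre from the camera and from the grip differed by about 1 mm.

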